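# Pack the bolt kit into the workshop caddy and lid its tin

### The arm

A 6-joint arm with a two-finger parallel gripper is mounted at the origin on the work surface. World frame = base frame: x ahead of the robot, y to its left, z up, the work surface at z = 0. Lengths are in m, angles in degrees, forces in N, time in s.
With the tool pointing down it reaches from about 0.25 to 0.85 m from the base axis. Payload 12.5 kg.
Tool frame: the origin (TCP) lies at the very end of the fingers, on their centre line; the grasp point (between the pads) lies 19 mm behind it; z points along the fingers, y is the line along which they close (so a half turn about z gives the same grasp; the last joint's range is limited). The gripper opens to 93 mm and grips with 3 to 60 N. Pads are 15 mm wide; open, the fingers measure 128 mm over their backs; the gripper's body (75 mm by 188 mm) begins 65 mm behind the grasp point.
Start: joints at [-68.102, 20.094, 94.641, -0, 65.266, -4.847], TCP at [0.248, -0.491, 0.219] pointing down, gripper open.
Joint ranges: [-157.81, 157.81], [-45, 120.19], [0.68, 151.7], [-89.99, 269.99], [4.06, 180], [-164.3, 164.3]. Speed limits (degrees/s): [127.2, 127.2, 159.86, 180, 180, 180].

### API

Orientations are given as a 3x3 rotation matrix whose columns are the frame's x, y, z axes.
In Python, from rig import robot, cams gives the robot as it stands.
- The arm moves only by the tool arm_command, never from a script. Its argument "deltas" is a list of rows, each a list of 4 numbers: the shift along the tool's x, y, z in mm, then the turn about the tool's z in rad. In form: [[x, y, z, spin], ...]. A call has 1 to 20 rows; each row shifts and turns the commanded pose from where the row before left it, along the tool's axes as they then stand; what a row does not reach is not made up. A row lasts 1/10 s, in which the tool goes at most 50 mm and 8.59 degrees, less where a joint would pass 70% of its speed; a pose out of reach is approached as far as the arm can. A call with a gripper value outside its range is refused whole. "gripper" is the opening, from 0 (shut) to 1 (fully open), set as the call begins (left out, the last holds). The fingers move at their own pace and stop on an object; "squeeze" is the grip in N (left out, the last holds). Time passes only in rows, so rows that do not move let the fingers close. It gives the time, the measured TCP pose, the force, the opening and the grip force at its end, in the units of the state.
- robot.get_state(): the state, without advancing time (a new reading comes with each control period).
- cams.camera(name): name is "scene" or "side" or "wrist"; returns (picture, depth): 400x640x3 uint8, red, green, blue; 400x640 float32, m along the optical axis (not along the pixel's ray), 0 where there is no reading.
- cams.camera_info(name): a dict with "camera_matrix" (3x3 intrinsics, pixels), "k1" (the pictures are not rectified: a ray, as slopes to the right and down, at radius r is drawn at 1 + k1 r^2 times it, then the intrinsics apply), "R" (3x3) and "t" (3): a world point X has camera coordinates R X + t. Camera axes: x right, y down, z forward; pixel columns grow to the right and rows downward; lengths in m; the calibration is good to about 2 mm. A picture is of the moment at which its call begins: read the wrist's pose just before it. camera_info takes no time and is no camera call; for the wrist camera it gives the pose at the moment of the call.
- robot.hand_in(): hands the job in; it is judged then, once.
Trained networks look in the newest picture that a camera, given by its name, has taken for a name from the list of things; names that differ only in an ending like _2 or _b are one class to them, and where a whole thing is asked for, a point or a joint stands for the part that bears it (a point fixed in the world has none). Each returns a list of dicts, best first, with "p" (0 to 1); they miss things now and then, are a little off and sometimes report something else, mostly with a low value. They report only what shows in the picture. A call takes as long as a camera call. They do not tell look-alikes from the thing itself.
- cams.regions_of(camera, name): "region" (400x640 bool, what is visible of it) and "pixel" ([column, row] in pixels, amid what is visible of it).
- cams.spot_point(camera, name): "pixel" ([column, row] in pixels: a listed point, or the origin of a listed thing).
The state is a dict: "time_s": time; "qpos": joint angles; "dq": joint speeds; "tau": joint torques, N m; "tool_pos": TCP position; "tcp_rot": TCP orientation; "force": force on the tool from outside, world axes, zero at the start; "moment": the same for the moment, N m; "gripper_width": opening from 0.0 (shut) to 1.0 (fully open); "grip_force": force on a finger pad.
Only numpy, scipy, OpenCV 4.12 (cv2) and the standard library are available. Lean on these libraries where they do the work, as an engineer would, in place of code of your own. Each camera call takes 0.05 s, during which the arm holds its last target. There are 200 camera calls.

### The job

Pack the bolt kit into the caddy: lay the hex-headed bolt lengthwise in the long bay and the six-sided nut flat in the square bay, put the spacer ring with the hole into the round tin, and then close the tin with the one of the three lids that fits, sitting level and fully home on its rim. The headless bar, the square nut and the solid slug do not belong: leave them where they lie, and leave the other two lids lying flat, right way up, on the bench.

Things in the scene. Friction and masses are not known exactly. Their poses are not given: they have to be found in the camera images.
- caddy: Fixed dark-steel tray, 160 (x) by 176 (y) mm; walls 18 high, 4 thick; floor 3. Origin: centre of underside, axes along its sides. In its frame (mm): LONG BAY centre (-46, 0), inside 60 (x) by 168 (y); SQUARE BAY centre (32, 46), inside 88 by 76; fixed aluminium ROUND TIN, axis (32, -40), inside diameter 76, outside 84, rim at z 48, inner floor at z 3
- bolt: Steel bolt lying down, 110 mm long: hexagonal head 36 mm across flats, 15 mm long, at its -x end; round shank 24 mm diameter to +x. Origin: on its axis at mid length, 15.5 mm above the bench; x runs along the bolt, level (the shank droops 0.06 rad to its tip). Balance point about 8 mm from the origin towards the head. Mass 0.34 to 0.53 kg
- hex_bar: Look-alike of the bolt that does not belong: a plain headless hexagonal steel bar, 110 mm long, 26 mm across flats, lying along its own x; origin at its centre, 13 mm above the bench
- hex_nut: Six-sided steel nut lying flat, 36 mm across flats, 42 mm across corners, 21 mm thick, with a 24 mm hole. Origin: centre of its underside; its own x axis is square to one pair of flats (the other flats are 60 degrees round)
- square_nut: Look-alike of the nut that does not belong: a four-sided steel nut, 36 by 36 mm, 21 mm thick, with a 24 mm hole, lying flat; origin at the centre of its underside, x square to a side
- spacer: Round steel spacer ring standing on its end, 30 mm outside diameter, 22 mm high, with a 17 mm hole right through. Origin: centre of its underside
- slug: Look-alike of the spacer that does not belong: a solid round steel slug without a hole, 30 mm diameter, 22 mm high; origin at the centre of its underside
- lid_small: Aluminium lid lying right way up, flange 66 mm diameter: too small, it would fall into the tin. Built like lid_medium (same heights and knob). Origin: centre of its underside
- lid_medium: Aluminium lid lying right way up. Origin: centre of the underside of its tapered plug, 10 mm deep, diameter 62 mm at the bottom, 72 at the flange. Flange 92 mm diameter, 4 thick, at z 10 to 14. Round black knob 24 mm diameter, z 14 to 40. Fits the round tin: home, the flange rests on the rim and the origin is 38 mm above the caddy's underside. Mass 0.06 to 0.09 kg
- lid_large: Aluminium lid lying right way up, flange 114 mm diameter, plug 88 to 98 mm: too large to enter the tin. Built like lid_medium (same heights and knob). Origin: centre of its underside
Not all that is in view belongs to the job. What is shaped like the lid_large but turquoise is not meant.

How it is judged:
By the outcome, as a careful person would: the job done as asked, in the order asked, and still so for the second after the job is handed in, with the robot touching nothing.
It also fails if it takes over 88 s, if anything falls off the work surface, if the arm or the gripper's body presses on something with over 40 N, if the wrist force passes 120 N, or if a joint passes its speed limit or range.

## Working session

There is one attempt and no reset: what is moved stays moved. The work goes in short steps, Python scripts to look and compute and a tool call to move; the robot and the scene stay as the last step left them, time stands still between calls to the robot, and variables do not carry over. Pictures are saved under pics/ and viewed, at most 17 in all, crops included, and the job is handed in when it is done.

Besides the shell and the picture viewer there is one more tool, called after "Request:" as name(argument=value, ...) on one line, values as JSON. arm_command: Moves the arm, as the interface text tells. Its arguments: {"type":"object","properties":{"deltas":{"type":"array","items":{"type":"array","items":{"type":"number"}}},"gripper":{"type":"number"},"squeeze":{"type":"number"}},"required":["deltas"]}

```bash
mkdir -p pics; ls
cat > h.py <<'E'
import numpy as np, cv2
from rig import robot, cams
def shot(n,save=None):
    im,d=cams.camera(n)
    if save: cv2.imwrite('pics/'+save,im[:,:,::-1])
    return im,d
def xyz(n,d,px=None,info=None):
    """world points for all pixels (H,W,3)"""
    c=info or cams.camera_info(n);K=np.array(c['camera_matrix']);R=np.array(c['R']);t=np.array(c['t'])
    return unproj(c,d)
def unproj(c,d):
    K=np.array(c['camera_matrix'],float);R=np.array(c['R']);t=np.array(c['t'])
    h,w=d.shape;u,v=np.meshgrid(np.arange(w),np.arange(h))
    p=np.stack([u,v],-1).reshape(-1,1,2).astype(float)
    # invert radial: xd = x(1+k1 r^2)
    q=((p[:,0]-K[:2,2])/[K[0,0],K[1,1]]);x=q.copy()
    for _ in range(15): x=q/(1+c['k1']*(x**2).sum(1,keepdims=True))
    X=np.c_[x,np.ones(len(x))]*d.reshape(-1,1)
    W=(X-t)@R
    W[d.ravel()<=0]=np.nan
    return W.reshape(h,w,3)
E
python3 - <<'E'
from h import *
for n in ['scene','side','wrist']:
    im,d=shot(n,n+'0.png'); c=cams.camera_info(n); P=unproj(c,d); np.savez(n+'0.npz',im=im,P=P,d=d)
    print(n,c['camera_matrix'],c['k1'],np.round(-np.array(c['R']).T@np.array(c['t']),3),np.round(np.array(c['R'])[2],2))
    if n!='wrist':
        for o in ['caddy','bolt','hex_bar','hex_nut','square_nut','spacer','slug','lid_small','lid_medium','lid_large']:
            for r in cams.regions_of(n,o):
                m=r['region'];q=P[m];q=q[~np.isnan(q[:,0])]
                if len(q): print(n,o,round(r['p'],2),np.round(r['pixel']),np.round(np.median(q,0),3),'min',np.round(np.percentile(q,3,0),3),'max',np.round(np.percentile(q,97,0),3))
print(robot.get_state())
E
```

```text
pics
scene [[365.34199765   0.         327.27418172]
 [  0.         365.34199765 200.00646615]
 [  0.           0.           1.        ]] -0.023503348558458342 [1.145 0.097 0.725] [-0.7  -0.01 -0.71]
scene caddy 0.75 [287. 226.] [ 0.536 -0.011  0.004] min [ 0.449 -0.093 -0.001] max [0.61  0.072 0.046]
scene bolt 0.97 [144. 229.] [ 0.563 -0.381  0.022] min [ 0.548 -0.426  0.007] max [ 0.579 -0.321  0.035]
scene hex_bar 0.93 [389. 263.] [0.657 0.232 0.023] min [0.642 0.182 0.006] max [0.665 0.279 0.027]
scene hex_bar 0.25 [287. 223.] [ 0.536 -0.011  0.004] min [ 0.449 -0.093 -0.002] max [0.61  0.072 0.046]
scene hex_nut 0.81 [331. 278.] [0.705 0.089 0.018] min [0.685 0.074 0.   ] max [0.718 0.105 0.022]
scene spacer 0.7 [387. 217.] [0.502 0.237 0.014] min [0.484 0.223 0.001] max [0.509 0.249 0.022]
scene slug 0.62 [229. 269.] [ 0.678 -0.141  0.02 ] min [ 0.661 -0.153  0.003] max [ 0.686 -0.129  0.023]
scene lid_small 0.59 [184. 184.] [ 0.392 -0.33   0.011] min [ 0.358 -0.364  0.008] max [ 0.415 -0.306  0.037]
scene lid_medium 0.88 [442. 230.] [0.556 0.374 0.013] min [0.508 0.337 0.   ]
[... 2351 characters left out ...]
810e-03,
        6.52636074e+01, -4.84841525e+00]), 'dq': array([-0.02380827,  0.01049826,  0.10020734,  0.0704696 ,  0.07010998,
       -0.01209777]), 'tau': array([ 8.85696281e-04, -4.97244859e+01, -2.85485780e+01,  7.00592715e-02,
        2.20691756e-02,  1.36857710e-05]), 'tool_pos': array([ 0.2475302 , -0.49115697,  0.21864204]), 'tcp_rot': array([[ 8.93022143e-01,  4.50012723e-01,  3.55021244e-05],
       [ 4.50012724e-01, -8.93022142e-01, -4.08272327e-05],
       [ 1.33314091e-05,  5.24360305e-05, -9.99999999e-01]]), 'force': array([-0.0246446 ,  0.04243079,  0.79969822]), 'moment': array([-0.03264975,  0.01989245,  0.0551349 ]), 'grip_force': 0.0, 'gripper_width': 0.9975060436972784}
```

View pics/scene0.png

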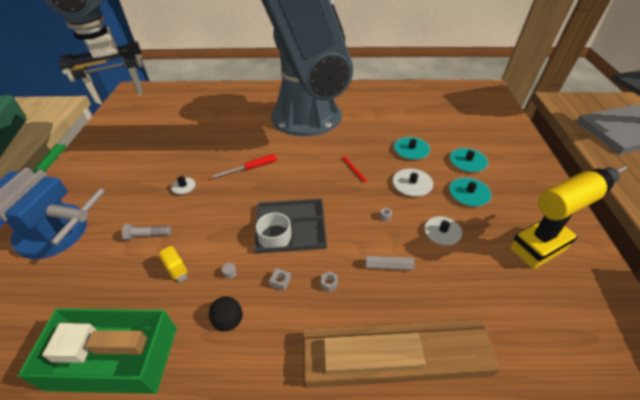

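View pics/side0.png

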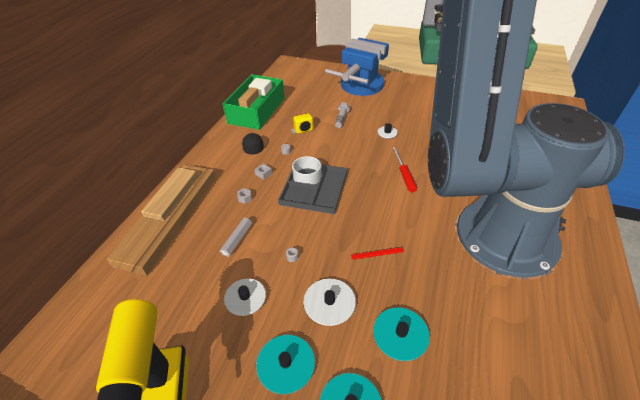

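The side view shows the caddy at about (315,185), the bolt at (342,113), nuts at (263,170) and (245,196), the slug or spacer at (286,149) and (292,254), white lids at (388,131), (245,296) and (330,301), and the bar at (237,237). I'll refine with crops and geometry.

Run:
```python
from h import *
s=np.load('side0.npz');im=s['im'];w=np.load('scene0.npz')['im']
def c(im,u,v,r=22): return cv2.resize(im[v-r:v+r,u-r:u+r],(260,260),interpolation=cv2.INTER_CUBIC)
a=np.hstack([c(im,263,170),c(im,245,196),c(im,286,149)])
b=np.hstack([c(im,292,254),c(im,342,113),c(im,315,185,42)])
cv2.imwrite('pics/m1.png',np.vstack([a,b])[:,:,::-1])
# caddy fit: heightmap pts from both cams
from scipy.optimize import least_squares
for n in ['side','scene']:
    P=np.load(n+'0.npz')['P'].reshape(-1,3);
    k=(abs(P[:,0]-.53)<.11)&(abs(P[:,1]+.01)<.11)
    Q=P[k]; t=Q[(Q[:,2]>.03)&(Q[:,2]<.055)]
    top=t[t[:,2]>.044]; 
    (cx,cy),r=cv2.minEnclosingCircle(top[:,:2].astype(np.float32)*1000)
    print(n,'tin',round(cx,1),round(cy,1),round(r,1),len(top),'zmax',np.percentile(t[:,2],98))
    wl=Q[(Q[:,2]>.012)&(Q[:,2]<.022)]
    print('wall rect',cv2.minAreaRect(wl[:,:2].astype(np.float32)*1000),len(wl))
    print('bench z',np.median(P[(abs(P[:,0]-.6)<.05)&(abs(P[:,1]+.25)<.05)][:,2]))
    for name,x,y in [('small',.384,-.335),('med',.548,.377),('large',.37,.327)]:
        k=(abs(P[:,0]-x)<.07)&(abs(P[:,1]-y)<.07); Q=P[k]
        kn=Q[Q[:,2]>.03]; fl=Q[(Q[:,2]>.009)&(Q[:,2]<.018)]
        c1=cv2.minEnclosingCircle(fl[:,:2].astype(np.float32)*1000)
        kt=kn[kn[:,2]>.037]
        print(n,name,np.round(c1[0],1),round(c1[1],1),'knobtop',np.round(kt.mean(0)*1000,1) if len(kt) else None,len(kt))
```

```text
side tin 560.7 -49.8 43.4 114 zmax 0.04940293850401804
wall rect ((525.0390014648438, -13.845802307128906), (161.20249938964844, 182.19854736328125), 5.374746799468994) 589
bench z -0.00024228987813691076
side small [ 382.5 -333.3] 34.4 knobtop [ 379.8 -334.8   39.1] 24
side med [547.5 375.8] 47.1 knobtop [546.8 375.4  39.1] 72
side large [366.  325.4] 57.7 knobtop [365.6 326.2  39.1] 80
scene tin 562.8 -48.2 43.1 145 zmax 0.04832995321824399
wall rect ((528.2986450195312, -11.810287475585938), (162.3094482421875, 175.96360778808594), 5.3236494064331055) 700
bench z -0.001524803569714532
scene small [ 384.8 -334.4] 33.8 knobtop [ 386.2 -332.9   37.9] 11
scene med [550.5 375.9] 47.2 knobtop [551.  375.9  39.2] 47
scene large [370.8 327.3] 57.5 knobtop [372.7 327.5  38.1] 18
```

View pics/m1.png

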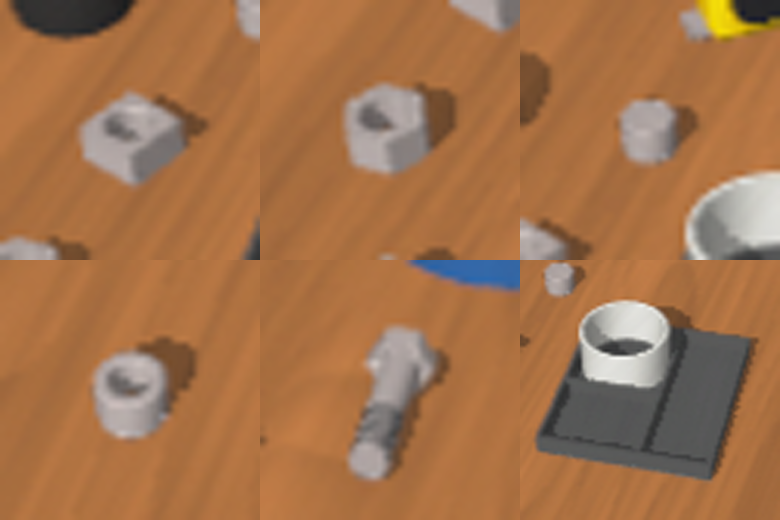

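The top row of the mosaic shows the square nut, the hex nut and the solid slug. The bottom row shows the spacer with its hole, the bolt with its head at −y, and the caddy with the tin at its far −y corner. So the hex nut is at about (0.70, 0.09) and the spacer at about (0.497, 0.236). Next I'll move over the bolt.

```bash
cat >> h.py <<'E'
def go(x,y,z,yaw,n=None,start=None):
    """row (x,y,z mm, spin) x n reaching world TCP x,y,z (m), tool-x heading yaw deg; start=(x,y,z,yaw)"""
    if start is None:
        s=robot.get_state();p=s['tool_pos'];R=np.array(s['tcp_rot']);y0=np.arctan2(R[1,0],R[0,0])
    else: p=np.array(start[:3]);y0=np.radians(start[3])
    dy=(np.radians(yaw)-y0+np.pi)%(2*np.pi)-np.pi
    sp=-dy; d=np.array([x,y,z])-p
    tx=np.array([np.cos(y0),np.sin(y0)]);ty=np.array([np.sin(y0),-np.cos(y0)])
    v=np.array([d[:2]@tx,d[:2]@ty])*1000; dz=-d[2]*1000
    if n is None: n=max(1,int(np.ceil(max(np.linalg.norm([*v,dz])/42,abs(sp)/.135))))
    a=sp/n; 
    # sum_{k<n} Rot(k a) r = v
    M=sum(np.array([[np.cos(k*a),-np.sin(k*a)],[np.sin(k*a),np.cos(k*a)]]) for k in range(n))
    r=np.linalg.solve(M,v)
    print(n,'x',[round(float(q),2) for q in (*r,dz/n)]+[round(float(a),4)])
    return (x,y,z,yaw)
def state():
    s=robot.get_state();R=np.array(s['tcp_rot']);print(s['time_s'],np.round(s['tool_pos']*1000,1),'yaw',round(np.degrees(np.arctan2(R[1,0],R[0,0])),2),'F',np.round(s['force'],1),'w',round(s['gripper_width'],3),round(s['grip_force'],1))
E
python3 - <<'E'
from h import *
go(.562,-.375,.17,90)
E
```

```text
9 x [32.26, 22.24, 5.4, -0.1227]
```

Request:
arm_command(deltas=[[32.26,22.24,5.4,-0.1227],[32.26,22.24,5.4,-0.1227],[32.26,22.24,5.4,-0.1227],[32.26,22.24,5.4,-0.1227],[32.26,22.24,5.4,-0.1227],[32.26,22.24,5.4,-0.1227],[32.26,22.24,5.4,-0.1227],[32.26,22.24,5.4,-0.1227],[32.26,22.24,5.4,-0.1227],[0,0,0,0],[0,0,0,0]])

```text
time_s: 2.25
tool_pos: [0.5621, -0.3745, 0.1698]
tcp_rot: [[-0.0, 1.0, -0.001], [1.0, 0.0, 0.0], [0.0, -0.001, -1.0]]
force: [1.3, -0.2, 0.5]
gripper_width: 1.002
grip_force: 0.0
```

Run:
```python
from h import *
state()
c=cams.camera_info('wrist'); im,d=shot('wrist','w1.png'); P=unproj(c,d)
k=(P[...,2]>.012)&(P[...,2]<.04)&(np.hypot(P[...,0]-.56,P[...,1]+.375)<.09)
q=P[k];print(len(q),'bench',np.nanmedian(P[...,2]))
r=cv2.minAreaRect((q[:,:2]*1000).astype(np.float32));print(r)
for lo in np.arange(-.44,-.30,.01):
    b=q[(q[:,1]>=lo)&(q[:,1]<lo+.01)]
    if len(b)>5: print(round(lo+.005,3),len(b),np.round(np.percentile(b[:,0],[2,98])*1000,1),'ztop',np.round(np.percentile(b[:,2],95)*1000,1))
```

```text
2.25 [ 562.1 -374.5  169.8] yaw 90.02 F [ 1.3 -0.2  0.5] w 1.002 0.0
2420 bench 0.0016022386418973592
((557.5978393554688, -376.8140869140625), (41.52530288696289, 110.42237091064453), 5.011828899383545)
-0.435 33 [542.4 574.5] ztop 37.7
-0.425 309 [542.5 581.6] ztop 38.1
-0.415 335 [543.9 580.3] ztop 37.2
-0.405 186 [548.5 571.2] ztop 30.1
-0.395 187 [547.5 570. ] ztop 29.6
-0.385 191 [546.4 568.8] ztop 29.0
-0.375 193 [545.4 567.7] ztop 28.4
-0.365 198 [544.3 567.7] ztop 27.5
-0.355 206 [543.3 566.5] ztop 27.3
-0.345 206 [542.3 565.4] ztop 26.5
-0.335 216 [541.4 564.3] ztop 26.1
-0.325 160 [540.5 563.2] ztop 25.2
```

View pics/w1.png

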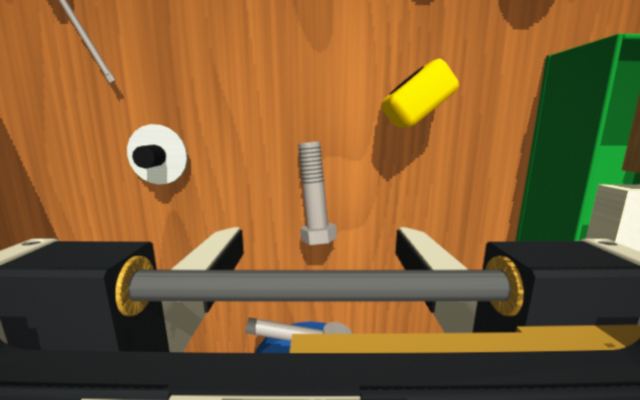

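The wrist picture shows the bolt with its head at (318,233) and its tip at (310,150), clear of its neighbours. The axis heading is 95.7° and the grasp point is about (0.557, −0.384).

Run:
```python
from h import *
a=go(.5574,-.384,.04,95.7)
go(.5574,-.384,.008,95.7,2,a)
```

```text
4 x [-2.12, -1.13, 32.52, -0.0252]
2 x [0.0, 0.0, 16.0, -0.0]
```

Request:
arm_command(deltas=[[-2.12,-1.13,32.5,-0.0252],[-2.12,-1.13,32.5,-0.0252],[-2.12,-1.13,32.5,-0.0252],[-2.12,-1.13,32.5,-0.0252],[0,0,16,0],[0,0,16,0],[0,0,0,0]], gripper=0.7)

```text
time_s: 3.0
tool_pos: [0.5569, -0.3836, 0.0067]
tcp_rot: [[-0.099, 0.995, -0.002], [0.995, 0.099, 0.001], [0.001, -0.001, -1.0]]
force: [-1.1, -0.2, 0.4]
gripper_width: 0.699
grip_force: 0.0
```

Request:
arm_command(deltas=[[0,0,0,0],[0,0,0,0],[0,0,0,0],[0,0,0,0],[0,0,0,0],[0,0,0,0],[0,0,0,0]], gripper=0, squeeze=40)

```text
time_s: 3.7
tool_pos: [0.5577, -0.3836, 0.0082]
tcp_rot: [[-0.101, 0.995, -0.0], [0.995, 0.101, -0.0], [0.0, -0.0, -1.0]]
force: [-1.3, 0.6, 2.9]
gripper_width: 0.25
grip_force: 40.0
```

Request:
arm_command(deltas=[[0,0,-10,0],[0,0,-30,0],[0,0,-30,0],[0,0,-30,0],[0,0,0,0]])

```text
time_s: 4.2
tool_pos: [0.5594, -0.3848, 0.1126]
tcp_rot: [[-0.101, 0.995, 0.005], [0.995, 0.101, -0.004], [-0.005, 0.005, -1.0]]
force: [-0.0, 0.1, -3.4]
gripper_width: 0.245
grip_force: 40.0
```

Run:
```python
from h import *
state()
im,d=shot('wrist','w2.png')
a=go(.4905,-.015,.11,95.3)
```

```text
4.2 [ 559.4 -384.8  112.6] yaw 95.79 F [-0.   0.1 -3.4] w 0.245 40.0
9 x [41.54, -3.53, -0.02, 0.001]
```

View pics/w2.png

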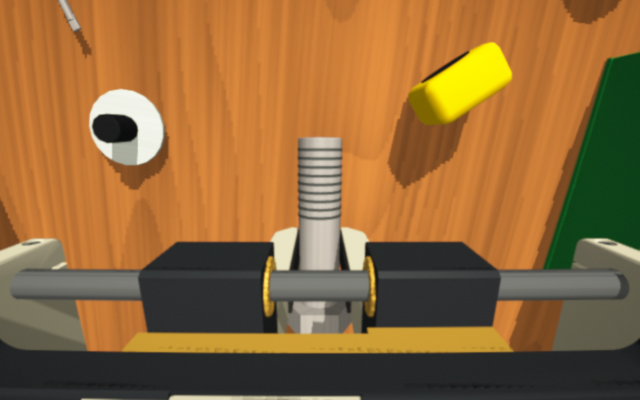

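The bolt is held, with its tip at (320,140) and the pads on the shank. I'll carry it to the long bay.

Run:
```python
from h import *
a=go(.479,-.0144,.11,95.3,10)
```

```text
10 x [37.56, -4.32, -0.02, 0.0009]
```

Request:
arm_command(deltas=[[37.6,-4.3,0,0.001],[37.6,-4.3,0,0.001],[37.6,-4.3,0,0.001],[37.6,-4.3,0,0.001],[37.6,-4.3,0,0.001],[37.6,-4.3,0,0.001],[37.6,-4.3,0,0.001],[37.6,-4.3,0,0.001],[37.6,-4.3,0,0.001],[37.6,-4.3,0,0.001],[0,0,0,0],[0,0,0,0],[0,0,0,0]])

```text
time_s: 5.55
tool_pos: [0.4785, -0.014, 0.1074]
tcp_rot: [[-0.091, 0.996, -0.001], [0.996, 0.091, 0.0], [0.0, -0.001, -1.0]]
force: [-0.3, -0.4, -4.5]
gripper_width: 0.248
grip_force: 40.0
```

Run:
```python
from h import *
state()
c=cams.camera_info('wrist'); im,d=shot('wrist','w3.png'); P=unproj(c,d); np.savez('w3.npz',P=P,im=im)
print('camera',-np.array(c['R']).T@np.array(c['t']))
k=(P[...,2]>.012)&(P[...,2]<.025)&(abs(P[...,0]-.527)<.1)&(abs(P[...,1]+.012)<.11)
print(k.sum(),cv2.minAreaRect((P[k][:,:2]*1000).astype(np.float32)))
```

```text
5.55 [478.5 -14.  107.4] yaw 95.2 F [-0.3 -0.4 -4.5] w 0.248 40.0
camera [0.47259302 0.0520568  0.27407458]
4069 ((525.1303100585938, 13.070087432861328), (160.63343811035156, 121.6718521118164), 5.246691703796387)
```

View pics/w3.png

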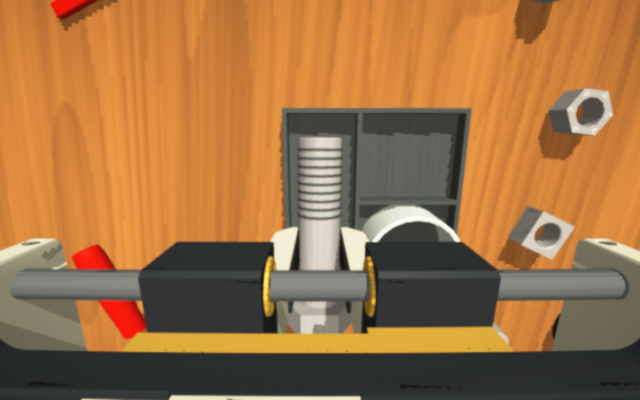

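The bolt (tip at (320,140)) hangs over the long bay at (320,180), with the tin at (410,225). The caddy pose from this view agrees with the earlier estimate at (527, −13.5) and 5.3°. I'll lower until the fingertips just clear the wall tops, then release.

Request:
arm_command(deltas=[[0,0,30,0],[0,0,30,0],[0,0,20,0],[0,0,8,0],[0,0,0,0],[0,0,0,0]])

```text
time_s: 6.2
tool_pos: [0.4793, -0.0139, 0.0207]
tcp_rot: [[-0.09, 0.996, 0.001], [0.996, 0.09, -0.0], [-0.0, 0.001, -1.0]]
force: [-0.1, 0.3, -3.6]
gripper_width: 0.245
grip_force: 40.0
```

Request:
arm_command(deltas=[[0,0,1.2,0],[0,0,0,0],[0,0,0,0]])

```text
time_s: 6.5
tool_pos: [0.479, -0.0135, 0.0193]
tcp_rot: [[-0.091, 0.996, 0.001], [0.996, 0.091, -0.0], [-0.0, 0.001, -1.0]]
force: [-0.9, 1.1, -2.7]
gripper_width: 0.249
grip_force: 40.0
```

Request:
arm_command(deltas=[[0,0,0,0],[0,0,0,0],[0,0,0,0],[0,0,0,0]], gripper=0.4)

```text
time_s: 6.9
tool_pos: [0.4789, -0.0135, 0.019]
tcp_rot: [[-0.091, 0.996, 0.0], [0.996, 0.091, -0.0], [-0.0, 0.0, -1.0]]
force: [1.0, -0.5, -1.0]
gripper_width: 0.4
grip_force: 0.0
```

Request:
arm_command(deltas=[[0,0,-10,0],[0,0,-35,0],[0,0,-40,0],[0,0,-40,0],[0,0,-25,0],[0,0,0,0]])

```text
time_s: 7.5
tool_pos: [0.4803, -0.0136, 0.1727]
tcp_rot: [[-0.091, 0.996, 0.006], [0.996, 0.091, -0.001], [-0.001, 0.006, -1.0]]
force: [1.2, 0.4, -0.1]
gripper_width: 0.402
grip_force: 0.0
```

Run:
```python
from h import *
state()
c=cams.camera_info('wrist');im,d=shot('wrist','w4.png')
im,d=shot('scene','s4.png')
go(.70,.089,.17,90)
```

```text
7.5 [480.3 -13.6 172.7] yaw 95.22 F [ 1.2  0.4 -0.1] w 0.402 0.0
6 x [15.1, 37.77, -0.14, 0.0152]
```

View pics/w4.png

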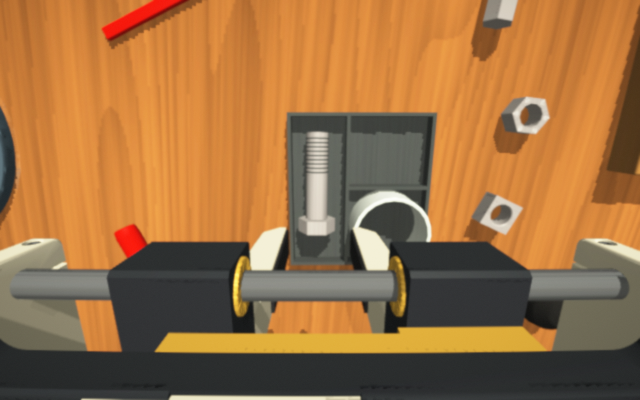

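The bolt lies lengthwise in the long bay (head at (317,225), tip at (317,137)). The hex nut is next.

Request:
arm_command(deltas=[[15.1,37.8,0,0.0152],[15.1,37.8,0,0.0152],[15.1,37.8,0,0.0152],[15.1,37.8,0,0.0152],[15.1,37.8,0,0.0152],[15.1,37.8,0,0.0152],[0,0,0,0],[0,0,0,0],[0,0,0,0]], gripper=0.75)

```text
time_s: 8.5
tool_pos: [0.6991, 0.0886, 0.1678]
tcp_rot: [[0.0, 1.0, -0.002], [1.0, -0.0, -0.0], [-0.0, -0.002, -1.0]]
force: [0.1, 0.6, 0.0]
gripper_width: 0.752
grip_force: 0.0
```

```bash
cat >> h.py <<'E'
def hexfit(q):
    """q Nx2 mm top-face points; best hex: flat normals angle (deg mod 60), centre, widths"""
    best=None
    for a in np.arange(0,60,.5):
        w=[];m=[]
        N=np.array([[np.cos(np.radians(a+60*i)),np.sin(np.radians(a+60*i))] for i in range(3)])
        s=q@N.T; lo,hi=np.percentile(s,1,0),np.percentile(s,99,0)
        f=(hi-lo).max()
        if best is None or f<best[0]:
            best=(f,a,np.linalg.lstsq(N,(lo+hi)/2,rcond=None)[0],hi-lo)
    return best
E
python3 - <<'E'
from h import *
state()
c=cams.camera_info('wrist');im,d=shot('wrist','w5.png');P=unproj(c,d)
for lo,hi in [(.016,.03),(.019,.03)]:
    k=(P[...,2]>lo)&(P[...,2]<hi)&(np.hypot(P[...,0]-.70,P[...,1]-.09)<.045)
    q=P[k][:,:2]*1000; print(k.sum(),np.median(P[k][:,2]),hexfit(q),np.round(cv2.minEnclosingCircle(q.astype(np.float32))[0],1))
E
```

```text
8.5 [699.1  88.6 167.8] yaw 89.99 F [0.1 0.6 0. ] w 0.752 0.0
583 0.021657532859357183 (np.float64(35.52048332638287), np.float64(30.0), array([699.15305799,  87.65176301]), array([35.48850565, 35.2135088 , 35.52048333])) [699.4  87.2]
549 0.021712186562453373 (np.float64(35.45937574767004), np.float64(30.5), array([699.0998291 ,  87.54037003]), array([35.45937575, 35.05912004, 35.44832728])) [699.4  87.2]
```

View pics/w5.png

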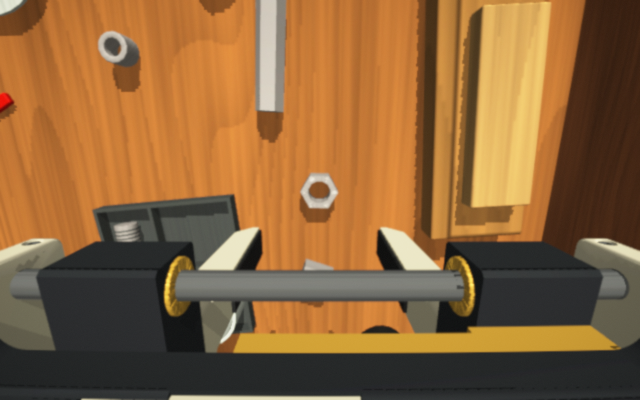

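The hex nut is at (319,190), with flats at 30°/90°/150° and its centre at (0.699, 0.0875). I'll grasp it at heading 120°.

Run:
```python
from h import *
a=go(.6991,.0875,.05,120,5)
a=go(.6991,.0875,.008,120,2,a)
a=go(.6991,.0875,.10,120,3,a)
R=np.array([[np.cos(np.radians(5.3)),-np.sin(np.radians(5.3))],[np.sin(np.radians(5.3)),np.cos(np.radians(5.3))]])
print('sq',R@[32,46]+[527,-13.4],'tin',R@[32,-40]+[527,-13.4])
x,y=(R@[32,46]+[527,-13.4])/1000
a=go(x,y,.10,95.3,6,a)
```

```text
5 x [-0.19, -0.08, 23.67, -0.1048]
2 x [0.0, 0.0, 21.0, -0.0]
3 x [0.0, 0.0, -30.67, -0.0]
sq [554.61414332  35.35919491] tin [562.55801384 -50.27312913]
6 x [-0.06, -25.79, -0.0, 0.0718]
```

Request:
arm_command(deltas=[[-0.2,-0.1,23.5,-0.1048],[-0.2,-0.1,23.5,-0.1048],[-0.2,-0.1,23.5,-0.1048],[-0.2,-0.1,23.5,-0.1048],[-0.2,-0.1,23.5,-0.1048],[0,0,21,0],[0,0,21,0],[0,0,0,0]])

```text
time_s: 9.35
tool_pos: [0.6977, 0.0873, 0.0069]
tcp_rot: [[-0.5, 0.866, -0.005], [0.866, 0.5, -0.0], [0.002, -0.004, -1.0]]
force: [-0.1, -0.1, -0.0]
gripper_width: 0.748
grip_force: 0.0
```

Request:
arm_command(deltas=[[0,0,0,0],[0,0,0,0],[0,0,0,0],[0,0,0,0],[0,0,0,0],[0,0,0,0],[0,0,0,0]], gripper=0, squeeze=25)

```text
time_s: 10.05
tool_pos: [0.7002, 0.0879, 0.0099]
tcp_rot: [[-0.5, 0.866, 0.0], [0.866, 0.5, -0.0], [-0.0, 0.0, -1.0]]
force: [-2.2, -1.4, 6.2]
gripper_width: 0.381
grip_force: 25.0
```

Request:
arm_command(deltas=[[0,0,-10,0],[0,0,-30,0],[0,0,-30,0],[0,0,-22,0],[0,-25.8,0,0.0718],[0,-25.8,0,0.0718],[0,-25.8,0,0.0718],[0,-25.8,0,0.0718],[0,-25.8,0,0.0718],[0,-25.8,0,0.0718],[0,0,0,0],[0,0,0,0],[0,0,0,0]])

```text
time_s: 11.35
tool_pos: [0.5565, 0.0362, 0.1017]
tcp_rot: [[-0.094, 0.996, 0.001], [0.996, 0.094, 0.0], [-0.0, 0.001, -1.0]]
force: [-0.1, -0.7, -0.1]
gripper_width: 0.386
grip_force: 25.0
```

Run:
```python
from h import *
state()
c=cams.camera_info('wrist');im,d=shot('wrist','w6.png');P=unproj(c,d)
k=(P[...,2]>.012)&(P[...,2]<.025)&(abs(P[...,0]-.527)<.1)&(abs(P[...,1]-.03)<.06)
print(k.sum(),cv2.minAreaRect((P[k][:,:2]*1000).astype(np.float32)))
go(.5546,.0354,.012,95.3)
```

```text
11.35 [556.5  36.2 101.7] yaw 95.4 F [-0.1 -0.7 -0.1] w 0.386 25.0
3152 ((523.5729370117188, 22.922630310058594), (160.98793029785156, 102.32621002197266), 5.1119818687438965)
3 x [-0.21, -0.6, 29.83, 0.0005]
```

View pics/w6.png

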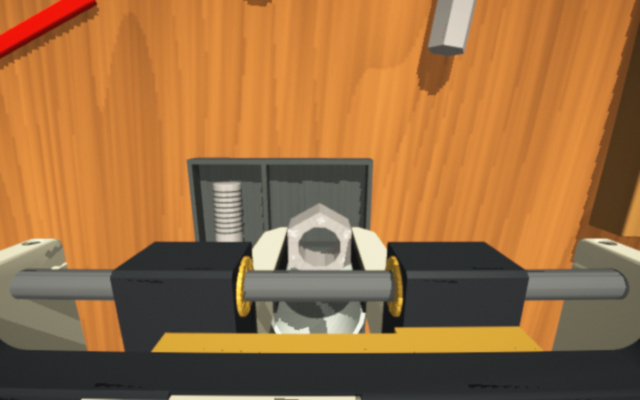

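The hex nut, at (320,235), is gripped flat to flat. The tin rim is behind it and the square bay is at (320,195). I'll lower it into the bay.

Request:
arm_command(deltas=[[-0.3,-0.6,30,0],[-0.3,-0.6,30,0],[-0.2,-0.6,20,0],[0,0,7,0],[0,0,0,0],[0,0,0,0],[0,0,0,0]])

```text
time_s: 12.1
tool_pos: [0.5544, 0.0352, 0.015]
tcp_rot: [[-0.093, 0.996, 0.001], [0.996, 0.093, -0.0], [-0.0, 0.001, -1.0]]
force: [0.2, 0.4, -1.2]
gripper_width: 0.383
grip_force: 25.0
```

Request:
arm_command(deltas=[[0,0,1,0],[0,0,0,0]])

```text
time_s: 12.3
tool_pos: [0.5538, 0.0351, 0.0136]
tcp_rot: [[-0.093, 0.996, 0.0], [0.996, 0.093, 0.0], [-0.0, 0.0, -1.0]]
force: [-0.0, 0.2, -1.8]
gripper_width: 0.384
grip_force: 25.0
```

Request:
arm_command(deltas=[[0,0,0,0],[0,0,0,0],[0,0,0,0]], gripper=0.46)

```text
time_s: 12.6
tool_pos: [0.5538, 0.0351, 0.0134]
tcp_rot: [[-0.093, 0.996, 0.0], [0.996, 0.093, -0.0], [-0.0, 0.0, -1.0]]
force: [-0.8, -0.2, 0.3]
gripper_width: 0.46
grip_force: 0.0
```

Request:
arm_command(deltas=[[0,0,-10,0],[0,0,-30,0],[0,0,-40,0],[0,0,-40,0],[0,0,-35,0],[0,0,0,0]])

```text
time_s: 13.2
tool_pos: [0.5559, 0.0351, 0.1737]
tcp_rot: [[-0.093, 0.996, 0.008], [0.996, 0.093, -0.0], [-0.001, 0.008, -1.0]]
force: [1.0, 0.2, 0.2]
gripper_width: 0.462
grip_force: 0.0
```

Run:
```python
from h import *
state()
shot('wrist','w7.png')
shot('side','s7.png')
go(.496,.236,.165,90)
```

```text
13.2 [555.9  35.1 173.7] yaw 95.34 F [1.  0.2 0.2] w 0.462 0.0
5 x [40.77, -9.3, 0.82, 0.0186]
```

View pics/w7.png

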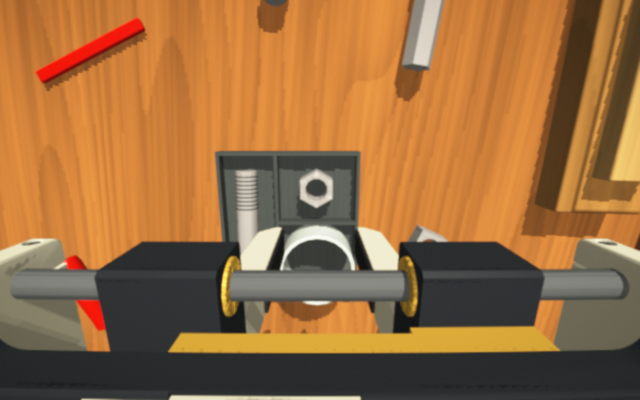

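The nut lies flat in the square bay at (317,188), and the tin is at (318,262). The spacer is next.

Request:
arm_command(deltas=[[40.8,-9.3,0.8,0.0186],[40.8,-9.3,0.8,0.0186],[40.8,-9.3,0.8,0.0186],[40.8,-9.3,0.8,0.0186],[40.8,-9.3,0.8,0.0186],[0,0,0,0],[0,0,0,0],[0,0,0,0]], gripper=0.65)

```text
time_s: 14.1
tool_pos: [0.4958, 0.2352, 0.1636]
tcp_rot: [[0.0, 1.0, -0.001], [1.0, -0.0, -0.001], [-0.001, -0.001, -1.0]]
force: [0.1, 0.0, 0.0]
gripper_width: 0.652
grip_force: 0.0
```

Run:
```python
from h import *
state()
c=cams.camera_info('wrist');im,d=shot('wrist','w8.png');P=unproj(c,d)
k=(P[...,2]>.018)&(P[...,2]<.03)&(np.hypot(P[...,0]-.496,P[...,1]-.236)<.04)
q=P[k][:,:2]*1000; x,y=cv2.minEnclosingCircle(q.astype(np.float32))[0];print(k.sum(),np.median(P[k][:,2]),cv2.minEnclosingCircle(q.astype(np.float32)))
a=go(x/1000,y/1000,.05,90,4);go(x/1000,y/1000,.007,90,2,a)
```

```text
14.1 [495.8 235.2 163.6] yaw 89.98 F [0.1 0.  0. ] w 0.652 0.0
397 0.022418326360087663 ((493.9975891113281, 234.83213806152344), 14.749281883239746)
4 x [-0.04, -0.49, 28.45, -0.0002]
2 x [0.0, 0.0, 21.5, -0.0]
```

View pics/w8.png

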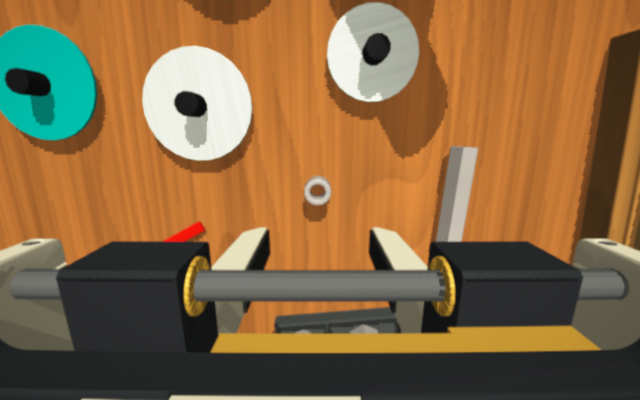

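The spacer, with its hole visible, is at (317,190). I'll grasp it.

Request:
arm_command(deltas=[[0,-0.4,28.5,0],[0,-0.4,28.5,0],[0,-0.4,28.5,0],[0,-0.4,28.5,0],[0,0,20,0],[0,0,20,0],[0,0,0,0]])

```text
time_s: 14.85
tool_pos: [0.4932, 0.2345, 0.0081]
tcp_rot: [[0.001, 1.0, -0.004], [1.0, -0.001, -0.002], [-0.002, -0.004, -1.0]]
force: [-0.2, -0.7, -0.6]
gripper_width: 0.649
grip_force: 0.0
```

Request:
arm_command(deltas=[[0,0,0,0],[0,0,0,0],[0,0,0,0],[0,0,0,0],[0,0,0,0],[0,0,0,0]], gripper=0, squeeze=25)

```text
time_s: 15.45
tool_pos: [0.4945, 0.2362, 0.0109]
tcp_rot: [[-0.0, 1.0, 0.001], [1.0, 0.0, 0.0], [0.0, 0.001, -1.0]]
force: [-1.7, -0.8, 5.9]
gripper_width: 0.313
grip_force: 25.0
```

Request:
arm_command(deltas=[[0,0,-10,0],[0,0,-35,0],[0,0,-40,0],[0,0,-35,0],[0,0,0,0]])

```text
time_s: 15.95
tool_pos: [0.4964, 0.237, 0.1353]
tcp_rot: [[-0.0, 1.0, 0.007], [1.0, 0.0, 0.003], [0.003, 0.007, -1.0]]
force: [1.6, 0.4, -0.9]
gripper_width: 0.314
grip_force: 25.0
```

Run:
```python
from h import *
state()
go(.5625,-.110,.14,95.3)
```

```text
15.95 [496.4 237.  135.3] yaw 90.02 F [ 1.6  0.4 -0.9] w 0.314 25.0
9 x [-38.84, 5.75, -0.52, -0.0102]
```

Request:
arm_command(deltas=[[-38.8,5.8,-0.5,-0.0102],[-38.8,5.8,-0.5,-0.0102],[-38.8,5.8,-0.5,-0.0102],[-38.8,5.8,-0.5,-0.0102],[-38.8,5.8,-0.5,-0.0102],[-38.8,5.8,-0.5,-0.0102],[-38.8,5.8,-0.5,-0.0102],[-38.8,5.8,-0.5,-0.0102],[-38.8,5.8,-0.5,-0.0102],[0,0,0,0],[0,0,0,0],[0,0,0,0]])

```text
time_s: 17.15
tool_pos: [0.5602, -0.1096, 0.1344]
tcp_rot: [[-0.092, 0.996, -0.001], [0.996, 0.092, 0.0], [0.001, -0.001, -1.0]]
force: [-0.1, 0.2, -0.3]
gripper_width: 0.313
grip_force: 25.0
```

Run:
```python
from h import *
from scipy.optimize import least_squares
state()
c=cams.camera_info('wrist');im,d=shot('wrist','w9.png');P=unproj(c,d)
k=(P[...,2]>.046)&(P[...,2]<.052)&(np.hypot(P[...,0]-.5625,P[...,1]+.05)<.055)
q=P[k][:,:2]*1000; print(k.sum(),np.median(P[k][:,2]))
f=lambda p:np.maximum(abs(np.hypot(q[:,0]-p[0],q[:,1]-p[1])-40)-2,0)
print(least_squares(lambda p:np.hypot(q[:,0]-p[0],q[:,1]-p[1])-40,[562,-50],loss='soft_l1').x, cv2.minEnclosingCircle(q.astype(np.float32)))
sp=(P[...,2]>.06)&(P[...,2]<.16)&(np.hypot(P[...,0]-.5625,P[...,1]+.11)<.03); print('held',sp.sum(), np.nanmean(P[sp],0), np.percentile(P[sp],[2,98],axis=0) if sp.sum() else '')
```

```text
17.15 [ 560.2 -109.6  134.4] yaw 95.3 F [-0.1  0.2 -0.3] w 0.313 25.0
1464 0.04845075366350399
[562.59980002 -50.90101261] ((562.4696655273438, -51.023040771484375), 41.96897506713867)
held 2898 [ 0.56059834 -0.10694372  0.14422021] [[ 0.53589161 -0.12196699  0.12747054]
 [ 0.58528446 -0.09615703  0.15885036]]
```

View pics/w9.png

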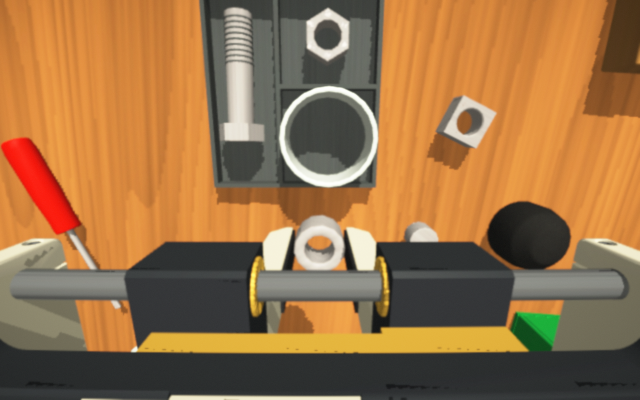

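The tin is at (328,136), which measures (0.5625, −0.051) with radius 42. The spacer is held at (320,240). The bolt and nut are lying well.

Run:
```python
from h import *
go(.5625,-.051,.135,95.3,3)
```

```text
3 x [19.32, 2.53, -0.13, 0.0001]
```

Request:
arm_command(deltas=[[19.3,2.5,0,0],[19.3,2.5,0,0],[19.3,2.5,0,0],[0,0,20,0],[0,0,20,0],[0,0,0,0],[0,0,0,0],[0,0,0,0]])

```text
time_s: 18.0
tool_pos: [0.5633, -0.052, 0.0959]
tcp_rot: [[-0.092, 0.996, 0.001], [0.996, 0.092, -0.0], [-0.0, 0.001, -1.0]]
force: [-0.2, -0.2, 0.4]
gripper_width: 0.316
grip_force: 25.0
```

Request:
arm_command(deltas=[[0.9,-0.9,20,0],[0,0,20,0],[0,0,20,0],[0,0,12,0],[0,0,6,0],[0,0,0,0],[0,0,0,0],[0,0,0,0]])

```text
time_s: 18.8
tool_pos: [0.5624, -0.0515, 0.0177]
tcp_rot: [[-0.092, 0.996, 0.001], [0.996, 0.092, -0.0], [-0.0, 0.001, -1.0]]
force: [-0.3, 0.5, -0.4]
gripper_width: 0.315
grip_force: 25.0
```

Request:
arm_command(deltas=[[0,0,2,0],[0,0,0,0],[0,0,0,0]])

```text
time_s: 19.1
tool_pos: [0.5619, -0.0514, 0.0149]
tcp_rot: [[-0.092, 0.996, 0.0], [0.996, 0.092, 0.0], [0.0, 0.0, -1.0]]
force: [-0.6, 0.6, -1.1]
gripper_width: 0.313
grip_force: 25.0
```

Request:
arm_command(deltas=[[0,0,0,0],[0,0,0,0],[0,0,0,0]], gripper=0.36)

```text
time_s: 19.4
tool_pos: [0.5619, -0.0514, 0.0149]
tcp_rot: [[-0.092, 0.996, 0.0], [0.996, 0.092, -0.0], [-0.0, 0.0, -1.0]]
force: [1.3, -0.4, -0.2]
gripper_width: 0.361
grip_force: 0.0
```

Request:
arm_command(deltas=[[0,0,-10,0],[0,0,-25,0],[0,0,-35,0],[0,0,-40,0],[0,0,-40,0],[-40,0,0,0],[-30,0,0,0],[0,0,0,0]])

```text
time_s: 20.2
tool_pos: [0.5685, -0.1239, 0.1659]
tcp_rot: [[-0.089, 0.996, 0.002], [0.996, 0.089, -0.001], [-0.001, 0.001, -1.0]]
force: [-0.3, -0.7, -0.0]
gripper_width: 0.357
grip_force: 0.0
```

Run:
```python
from h import *
state()
shot('wrist','w10.png')
go(.549,.376,.185,90)
```

```text
20.2 [ 568.5 -123.9  165.9] yaw 95.12 F [-0.3 -0.7 -0. ] w 0.357 0.0
12 x [41.56, 0.42, -1.63, 0.0075]
```

View pics/w10.png

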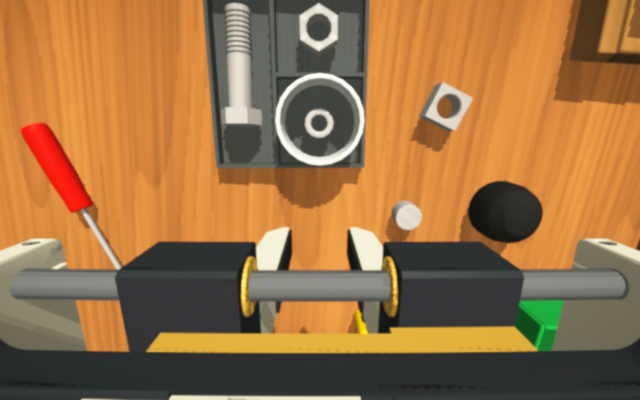

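The spacer stands on end in the tin at (319,122). Now the medium lid.

Request:
arm_command(deltas=[[41.6,0.4,-1.6,0.0075],[41.6,0.4,-1.6,0.0075],[41.6,0.4,-1.6,0.0075],[41.6,0.4,-1.6,0.0075],[41.6,0.4,-1.6,0.0075],[41.6,0.4,-1.6,0.0075],[41.6,0.4,-1.6,0.0075],[41.6,0.4,-1.6,0.0075],[41.6,0.4,-1.6,0.0075],[41.6,0.4,-1.6,0.0075],[41.6,0.4,-1.6,0.0075],[0,0,0,0],[0,0,0,0],[0,0,0,0]], gripper=0.6)

```text
time_s: 21.65
tool_pos: [0.5474, 0.3354, 0.1824]
tcp_rot: [[-0.009, 1.0, -0.0], [1.0, 0.009, -0.0], [-0.0, -0.0, -1.0]]
force: [0.9, -0.3, 0.6]
gripper_width: 0.602
grip_force: 0.0
```

Run:
```python
from h import *
from scipy.optimize import least_squares
state()
c=cams.camera_info('wrist');im,d=shot('wrist','w11.png');P=unproj(c,d)
D=np.hypot(P[...,0]-.549,P[...,1]-.376)
k=(P[...,2]>.009)&(P[...,2]<.02)&(D<.06)
q=P[k][:,:2]*1000; print('flange',k.sum(),np.median(P[k][:,2]),cv2.minEnclosingCircle(q.astype(np.float32)))
k=(P[...,2]>.037)&(P[...,2]<.05)&(D<.04)
q=P[k][:,:2]*1000; x,y=cv2.minEnclosingCircle(q.astype(np.float32))[0];print('knob',k.sum(),np.median(P[k][:,2]),cv2.minEnclosingCircle(q.astype(np.float32)))
a=go(x/1000,y/1000,.07,90);go(x/1000,y/1000,.018,90,2,a)
```

```text
21.65 [547.4 335.4 182.4] yaw 90.54 F [ 0.9 -0.3  0.6] w 0.602 0.0
flange 4685 0.014702881791126825 ((549.8904418945312, 374.5966491699219), 46.02320098876953)
knob 395 0.04059369864102978 ((549.6896362304688, 374.5732116699219), 11.840692520141602)
3 x [13.16, 0.76, 37.5, 0.0029]
2 x [0.0, 0.0, 26.0, -0.0]
```

View pics/w11.png

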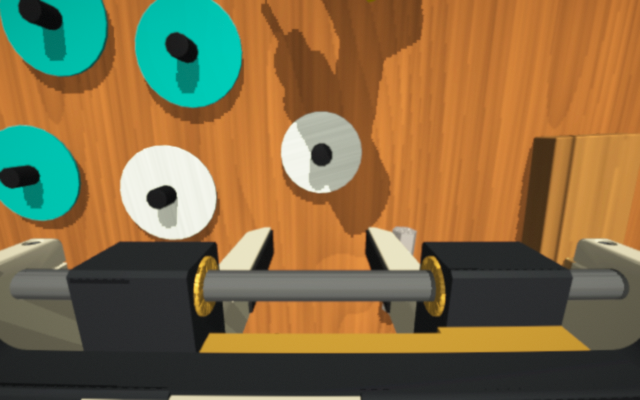

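The medium lid (46 mm flange radius) is at (321,152), with its knob at (549.8, 374.6). I'll check clearance to the drill before descending.

Run:
```python
from h import *
for n in ['scene','side']:
    P=np.load(n+'0.npz')['P'].reshape(-1,3)
    q=P[(P[:,2]>.06)&(P[:,0]>.4)&(P[:,0]<.75)&(P[:,1]>.3)&(P[:,1]<.75)]
    print(n,len(q),q[:,1].min() if len(q) else '',np.percentile(q,[1,99],axis=0).round(3))
```

```text
scene 3080 0.5253153787520375 [[0.538 0.528 0.06 ]
 [0.658 0.716 0.222]]
side 5379 0.5240902038754092 [[0.54  0.532 0.06 ]
 [0.638 0.668 0.223]]
```

Request:
arm_command(deltas=[[13.1,0.8,37.5,0.003],[13.1,0.8,37.5,0.003],[13.1,0.8,37.5,0.003],[0,0,26,0],[0,0,20,0],[0,0,4,0],[0,0,0,0],[0,0,0,0]])

```text
time_s: 22.5
tool_pos: [0.5508, 0.3752, 0.0214]
tcp_rot: [[0.0, 1.0, 0.002], [1.0, -0.0, 0.001], [0.001, 0.002, -1.0]]
force: [0.3, -0.5, 0.3]
gripper_width: 0.601
grip_force: 0.0
```

Request:
arm_command(deltas=[[0,0,0,0],[0,0,0,0],[0,0,0,0],[0,0,0,0],[0,0,0,0],[0,0,0,0]], gripper=0, squeeze=20)

```text
time_s: 23.1
tool_pos: [0.55, 0.3753, 0.0201]
tcp_rot: [[-0.0, 1.0, 0.0], [1.0, 0.0, 0.0], [0.0, 0.0, -1.0]]
force: [-1.0, -0.7, 2.0]
gripper_width: 0.255
grip_force: 20.0
```

Request:
arm_command(deltas=[[0,0,-10,0],[0,0,-35,0],[0,0,-40,0],[0,0,-35,0],[0,0,0,0]])

```text
time_s: 23.6
tool_pos: [0.5521, 0.3765, 0.146]
tcp_rot: [[-0.0, 1.0, 0.008], [1.0, 0.0, 0.004], [0.004, 0.008, -1.0]]
force: [-0.3, 0.5, -0.2]
gripper_width: 0.255
grip_force: 20.0
```

Run:
```python
from h import *
state()
c=cams.camera_info('wrist');im,d=shot('wrist','w12.png');P=unproj(c,d)
p=robot.get_state()['tool_pos']
k=(P[...,2]>p[2]-.03)&(P[...,2]<p[2]+.006)&(np.hypot(P[...,0]-p[0],P[...,1]-p[1])<.055)&(P[...,1]>p[1]+.01)
q=P[k]; A=np.c_[q[:,:2]-p[:2],np.ones(len(q))]; s=np.linalg.lstsq(A,q[:,2],rcond=None)[0]
print(k.sum(),'plane slopes',s,'TCP z-',p[2]-s[2])
e=q[:,:2]*1000
print('extent',e.min(0)-p[:2]*1000,e.max(0)-p[:2]*1000)
go(.5625,-.0510,.14,95.3)
```

```text
23.6 [552.1 376.5 146. ] yaw 90.03 F [-0.3  0.5 -0.2] w 0.255 20.0
6334 plane slopes [ 0.00815568 -0.00776467  0.14091287] TCP z- 0.001980447452659656
extent [-43.00559242  10.00307511] [45.25448748 46.01109492]
11 x [-38.83, -0.59, 0.26, -0.0084]
```

View pics/w12.png

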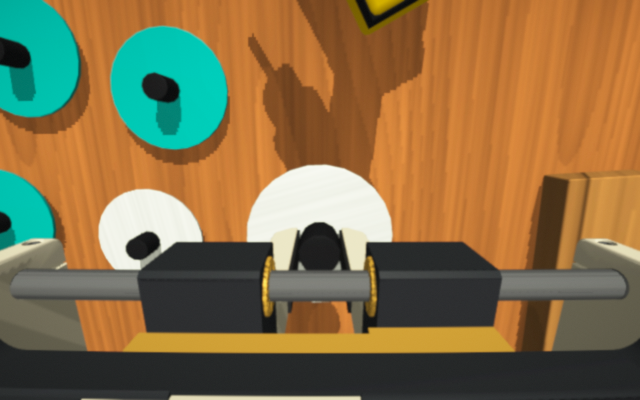

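The lid hangs level on its knob, with the flange centred around (320,235). I'll carry it to the tin.

Request:
arm_command(deltas=[[-38.8,-0.6,0.2,-0.0084],[-38.8,-0.6,0.2,-0.0084],[-38.8,-0.6,0.2,-0.0084],[-38.8,-0.6,0.2,-0.0084],[-38.8,-0.6,0.2,-0.0084],[-38.8,-0.6,0.2,-0.0084],[-38.8,-0.6,0.2,-0.0084],[-38.8,-0.6,0.2,-0.0084],[-38.8,-0.6,0.2,-0.0084],[-38.8,-0.6,0.2,-0.0084],[-38.8,-0.6,0.2,-0.0084],[0,0,0,0],[0,0,0,0],[0,0,0,0],[0,0,0,0]])

```text
time_s: 25.15
tool_pos: [0.5612, -0.0502, 0.1374]
tcp_rot: [[-0.094, 0.996, -0.001], [0.996, 0.094, 0.0], [0.0, -0.001, -1.0]]
force: [-0.2, 0.7, -0.8]
gripper_width: 0.254
grip_force: 20.0
```

Run:
```python
from h import *
state()
a=go(.5625,-.0504,.08,95.3,3)
shot('wrist','w13.png')
```

```text
25.15 [561.2 -50.2 137.4] yaw 95.4 F [-0.2  0.7 -0.8] w 0.254 20.0
3 x [-0.12, 0.42, 19.14, 0.0006]
```

Request:
arm_command(deltas=[[-0.1,0.4,19,0],[-0.1,0.4,19,0],[-0.1,0.4,14,0],[0,0,5,0],[0,0,0,0],[0,0,0,0],[0,0,0,0]])

```text
time_s: 25.9
tool_pos: [0.5631, -0.0515, 0.0815]
tcp_rot: [[-0.093, 0.996, 0.001], [0.996, 0.093, -0.0], [-0.0, 0.001, -1.0]]
force: [-0.3, -0.0, 0.1]
gripper_width: 0.255
grip_force: 20.0
```

Next I'll shift slightly and lower gently, watching the force.

Request:
arm_command(deltas=[[1,-0.6,5,0],[0,0,5,0],[0,0,4,0],[0,0,3,0],[0,0,2,0],[0,0,0,0],[0,0,0,0],[0,0,0,0]])

```text
time_s: 26.7
tool_pos: [0.5621, -0.0506, 0.0619]
tcp_rot: [[-0.093, 0.996, 0.0], [0.996, 0.093, -0.0], [-0.0, 0.0, -1.0]]
force: [-0.1, -0.5, -0.9]
gripper_width: 0.253
grip_force: 20.0
```

Request:
arm_command(deltas=[[0,0,1.5,0],[0,0,1,0],[0,0,0.5,0],[0,0,0,0],[0,0,0,0]])

```text
time_s: 27.2
tool_pos: [0.562, -0.0506, 0.0588]
tcp_rot: [[-0.093, 0.996, 0.0], [0.996, 0.093, 0.0], [0.0, 0.0, -1.0]]
force: [-0.9, 1.3, -0.3]
gripper_width: 0.254
grip_force: 20.0
```

Request:
arm_command(deltas=[[0,0,0.7,0],[0,0,0.5,0],[0,0,0.3,0],[0,0,0,0],[0,0,0,0]])

```text
time_s: 27.7
tool_pos: [0.5621, -0.0505, 0.058]
tcp_rot: [[-0.093, 0.996, 0.0], [0.996, 0.093, -0.0], [-0.0, 0.0, -1.0]]
force: [-3.3, 1.2, 9.2]
gripper_width: 0.252
grip_force: 20.0
```

It seated at the expected height (0.058) with 9 N. I'll release and retreat.

Request:
arm_command(deltas=[[0,0,-0.5,0],[0,0,0,0],[0,0,0,0],[0,0,0,0],[0,0,0,0]], gripper=0.5)

```text
time_s: 28.2
tool_pos: [0.562, -0.0505, 0.0576]
tcp_rot: [[-0.093, 0.996, -0.0], [0.996, 0.093, 0.0], [0.0, -0.0, -1.0]]
force: [0.2, -0.7, 0.2]
gripper_width: 0.499
grip_force: 0.0
```

Request:
arm_command(deltas=[[0,0,-8,0],[0,0,-25,0],[0,0,-40,0],[0,0,-40,0],[-40,0,0,0],[-40,0,0,0],[0,0,0,0],[0,0,0,0]])

```text
time_s: 29.0
tool_pos: [0.5692, -0.1306, 0.171]
tcp_rot: [[-0.091, 0.996, 0.0], [0.996, 0.091, 0.0], [0.0, 0.0, -1.0]]
force: [-0.0, 0.7, -0.2]
gripper_width: 0.499
grip_force: 0.0
```

Run:
```python
from h import *
state()
c=cams.camera_info('wrist');im,d=shot('wrist','w14.png');P=unproj(c,d)
D=np.hypot(P[...,0]-.5625,P[...,1]+.0505)
k=(P[...,2]>.04)&(P[...,2]<.062)&(D<.06)
q=P[k];print(k.sum(),cv2.minEnclosingCircle((q[:,:2]*1000).astype(np.float32)),np.median(q[:,2]))
q=q[q[:,2]>.048];A=np.c_[q[:,:2]-[.5625,-.0505],np.ones(len(q))];r=np.linalg.lstsq(A,q[:,2],rcond=None)[0];print('slopes,z',r,np.std(q[:,2]-A@r))
```

```text
29.0 [ 569.2 -130.6  171. ] yaw 95.23 F [-0.   0.7 -0.2] w 0.499 0.0
7028 ((562.768310546875, -50.85063552856445), 46.07298278808594) 0.05263122919014773
slopes,z [ 0.00021888 -0.00202673  0.05262657] 0.0007132724076637274
```

View pics/w14.png

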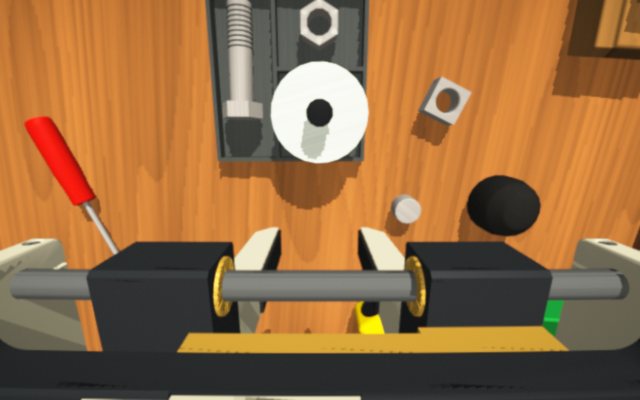

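The lid, at (319,112), sits level (slope below 0.2°). Its top is at 52.6 mm against 52 mm expected, and it is centred on the tin. The bolt and nut are in place and the look-alikes haven't moved, so I'm handing in.

```bash
python3 -c "
from rig import robot
print(robot.hand_in())"
```

```text
the job is handed in; nothing more can be done
None
```

The kit is packed and handed in at about 29 s: bolt in the long bay, hex nut flat in the square bay, spacer in the tin, and the medium lid level and home on its rim; I did not touch the look-alikes or the other two lids.

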